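# Switch on the microscope lamp behind its light shield

## Robot

A 6-joint arm with a two-finger parallel gripper is mounted at the origin on the work surface. World frame = base frame: x ahead of the robot, y to its left, z up, the work surface at z = 0. Lengths are in m, angles in rad, forces in N, time in s.
With the tool pointing down it reaches from about 0.275 to 0.725 m from the base axis. Payload 15.9 kg.
Tool frame: the origin (TCP) lies between the finger pads; the fingertips stand 19 mm ahead of it and the grasp point (between the pads) is the TCP; z points along the fingers, x is the direction in which the jaws open and shut, and the axes are right-handed (so a half turn about z gives the same grasp; the last joint's range is limited). The gripper opens to 85 mm and grips with 20 to 120 N. Pads are 22 mm wide; open, the fingers measure 114 mm over their backs; the gripper's body (76 mm by 85 mm) begins 54 mm behind the grasp point. The pads swing forward as they close: fully open they stand 13 mm farther back than shut.
Start: joints at [1.242, 0.213, -0.034, 1.323, 0, 1.571], TCP at [0.161, 0.473, 0.25] pointing down, gripper open.
Joint ranges: [-2.98, 2.98], [-0.74, 1.72], [-1.14, 1.35], [-2.1, 2.04], [-1.57, 1.44], [-3.14, 3.14]. Speed limits (rad/s): [1.89, 1.89, 2.39, 2.57, 3.14, 3.14].

## Interface

Orientations are given as a unit quaternion [w, x, y, z].
In Python, from rig import get_state, cams, ctrl gives the robot as it stands.
- The arm moves only by the tool carry_out, never from a script. Its argument "increments" is text: rows parted by semicolons, each of 7 numbers parted by spaces: the opening, from -1 (shut) to 1 (fully open), so that 0 is half open, then the shift along the tool's x, y, z normalised to -1 to 1, where 1 is 100 mm, then the turn, a rotation vector about the tool's x, y, z normalised to -1 to 1, where 1 is 0.12 rad. In form: gripper x y z rx ry rz; .... A call has 1 to 12 rows; each row shifts and turns the pose as measured when the row begins, along the tool's axes as they then stand; what a row does not reach is not made up. A row lasts 1/12 s, in which the tool goes at most 41.7 mm and 7.16 degrees, less where a joint would pass 70% of its speed; a pose out of reach is approached as far as the arm can. A call with a number of a shift or a turn outside -1 to 1 is refused whole. A call with a gripper value outside its range is refused whole. The fingers move at their own pace and stop on an object; "squeeze" is the grip in N (left out, the last holds). Time passes only in rows, so rows that do not move let the fingers close. It gives the time, the measured TCP pose, the force and the opening at its end, in the units of the state.
- get_state(): the state, without advancing time (a new reading comes with each control period).
- cams.read_camera(name): name is "scene" or "top" or "wrist"; returns the picture (480x640x3 uint8, red, green, blue); there is no depth.
- cams.camera_info(name): a dict with "mtx" (3x3 intrinsics, pixels), "distortion" ([k1, k2, p1, p2, k3] as OpenCV has them; the pictures are not rectified), "position" and "orientation" of the camera in the world. Camera axes: x right, y down, z forward; pixel columns grow to the right and rows downward; lengths in m; the calibration is good to about 2 mm. A picture is of the moment at which its call begins: read the wrist's pose just before it. camera_info takes no time and is no camera call; for the wrist camera it gives the pose at the moment of the call.
- ctrl.close_job(): hands the job in, once; it reports no verdict.
The state is a dict: "clock": time; "joints": joint angles; "dq": joint speeds; "joint_efforts": joint torques, N m; "ee_pos": TCP position; "tool_rot": TCP orientation; "force": force on the tool from outside, world axes, zero at the start; "wrist_torque": the same for the moment, N m; "grip_width": finger opening in m.
Only numpy, scipy, OpenCV 4.12 (cv2) and the standard library are available. Lean on these libraries where they do the work, as an engineer would, in place of code of your own. Each camera call takes 0.05 s, during which the arm holds its last target. There are 200 camera calls.

## Task

Switch on the microscope lamp with its shutter closed: pull the black knob on the front of the white lamp house out until it clicks and stays out, then, with it still out, use the bent reach hook over the dark shield to throw the toggle switch behind it across to its other side. After that push the knob fully home again and leave the hook standing upright on the desk. Never touch the switch with the gripper or arm, do not tip the hook over, and leave the mouse, slide box and bottle where they are.

Things in the scene. Friction and masses are not known exactly. Their poses are not given: they have to be found in the camera images.
- lamp: lamp house: fixed white box, 140 (x) x 120 (y) x 100 high mm; origin: centre of its underside; x points from its front face (the knob's side, towards the robot) into the box, z up. The front face is 70 mm from the origin. Whether it stands left or right of the power pack varies.
- knob_center (a point): centre of the shutter knob: black, round, 36 mm in diameter, 30 mm long, on a 12 mm shaft along the lamp's x axis (the lamp's y = 0), 75 mm above the desk (25 below the lamp's top). At home there are 30 mm between the lamp's front and the knob, and this centre is 45 mm out from the front; pulled out, 75 mm. Axes as the lamp's.
- shutter (a joint): travel of the shutter knob in m: 0 fully home (the start), 0.03 fully out along the lamp's -x. It takes about 5 N; it snaps by itself towards the nearer end once past half-way and stays at either end.
- pack: lamp power pack: fixed grey base 90 (x) x 160 (y) x 25 high mm with a dark upright light shield, 6 mm thick, 160 wide (y), 95 high above the desk, centred 45 mm towards -x (the robot's side). Origin: centre of the underside; x points from the shield to the toggle, away from the robot; y left as seen from the robot; z up.
- toggle_paddle (a point): centre of the black paddle of the toggle switch behind the shield, 26 (x) x 12 (y) x 28 mm along the lever, on an 8 mm stem. The lever swings in the pack's y-z plane about a pivot at x = +10, y = 0, z = 25 mm of the pack; paddle centre 45 mm from the pivot, far end 59 mm (77 mm above the desk at the ends of its swing).
- toggle (a joint): angle of the toggle in rad: 0 leaning 0.5 rad to the pack's -y (off, the start; right as seen from the robot), 1.0 leaning 0.5 rad to +y (on). Needs about 2 N at the paddle; it snaps to the nearer end once past upright (0.5).
- hook_grip (a point): grip point of the loose reach hook (0.35 kg): on its upright handle's axis, 155 mm above its underside. Handle: black bar 24 (x) x 20 (y) mm, top 180 mm up, on a steel foot 70 mm wide, 14 high, centred 12 mm towards +x. A 10 mm steel rod leaves it 125 mm up (axis), runs along +x to 135 mm from the handle's axis, then bends straight down; its end is 40 mm above the underside. z up.
- mouse: bystander: black computer mouse, 105 x 60 x 30 mm, origin under its centre; leave alone
- slide_box: bystander: grey slide box with white lid, 90 x 100 x 40 mm, origin under its centre; leave alone
- stain_bottle: bystander: amber glass bottle 48 mm in diameter, 95 mm high, origin under its centre; leave alone
Not all that is in view belongs to the job. What is shaped like the lamp but brown or red is not meant.

How it is judged:
By the outcome, as a careful person would: the job done as asked, in the order asked, and still so for the second after the job is handed in, with the robot touching nothing.
It also fails if it takes over 69 s, if anything falls off the work surface, if the arm or the gripper's body presses on something with over 40 N, if the wrist force passes 120 N, or if a joint passes its speed limit or range.

## Working session

There is one attempt and no reset: what is moved stays moved. The work goes in short steps, Python scripts to look and compute and a tool call to move; the robot and the scene stay as the last step left them, time stands still between calls to the robot, and variables do not carry over. Pictures are saved under pics/ and viewed, about 8 in all and at most 12, crops included, and the job is handed in when it is done.

Besides the shell and the picture viewer there is one more tool, called after ">>>" as a command line: name --argument value ..., lists and objects as JSON in quotes. carry_out: Moves the arm, as the interface text tells. Scaled input: -1 to 1 covers 100 mm each way for a shift and 0.12 rad each way for a turn. Its arguments: {"type":"object","properties":{"increments":{"type":"string"},"squeeze":{"type":"number"}},"required":["increments"]}

```bash
mkdir -p pics; ls
python3 - <<'E'
from rig import get_state,cams
import cv2,json
s=get_state();print(s)
for n in("scene","top"):
    print(n,cams.camera_info(n)); cv2.imwrite(f"pics/{n}0.png",cams.read_camera(n)[:,:,::-1])
print(cams.camera_info("wrist"))
E
```

```text
pics
{'clock': 0.0, 'joints': array([ 1.24196917e+00,  2.13333133e-01, -3.50515845e-02,  1.32352502e+00,
       -1.84837577e-05,  1.57083060e+00]), 'dq': array([-0.00080118, -0.00250573, -0.00018967, -0.0008072 , -0.00086966,
       -0.00013928]), 'joint_efforts': array([ 4.80872492e-03, -6.86153054e+01,  4.87117374e+01,  1.74954749e-02,
        1.74236179e-04, -4.69451686e-05]), 'ee_pos': array([0.16136595, 0.47289885, 0.24983065]), 'tool_rot': array([ 3.31434607e-04,  8.13315826e-01,  5.81822187e-01, -4.47387643e-04]), 'force': array([-0.30784844, -0.71141639, -0.53156112]), 'wrist_torque': array([-0.02785952, -0.04127734, -0.00040054]), 'grip_width': 0.08564880868215131}
scene {'mtx': array([[615.11421394,   0.        , 323.51038915],
       [  0.        , 615.11421394, 230.02833972],
       [  0.        ,   0.        ,   1.        ]]), 'distortion': array([-0.20953972,  0.        ,  0.        ,  0.        ,  0.        ]), 'position': array([ 1.57018254, -0.14226497,  1.31013493]), 'orientation': array([-0.26736422,  0.7008074 ,  0.61997943, -0.2302409 ])}
top {'mtx': array([[471.01245998,   0.        , 313.14100833],
       [  0.        , 471.01245998, 238.31788629],
       [  0.        ,   0.        ,   1.        ]]), 'distortion': array([-0.0985912,  0.       ,  0.       ,  0.       ,  0.       ]), 'position': array([ 0.42345448, -0.01547204,  1.18286559]), 'orientation': array([ 0.03340147, -0.70542357,  0.70702852, -0.03704855])}
{'mtx': array([[428.91045615,   0.        , 320.91705703],
       [  0.        , 428.91045615, 246.06864977],
       [  0.        ,   0.        ,   1.        ]]), 'distortion': array([-0.01526394,  0.        ,  0.        ,  0.        ,  0.        ]), 'position': array([0.09519697, 0.49651857, 0.37349904]), 'orientation': array([0.11391234, 0.805075  , 0.57650065, 0.0807788 ])}
```

View pics/top0.png

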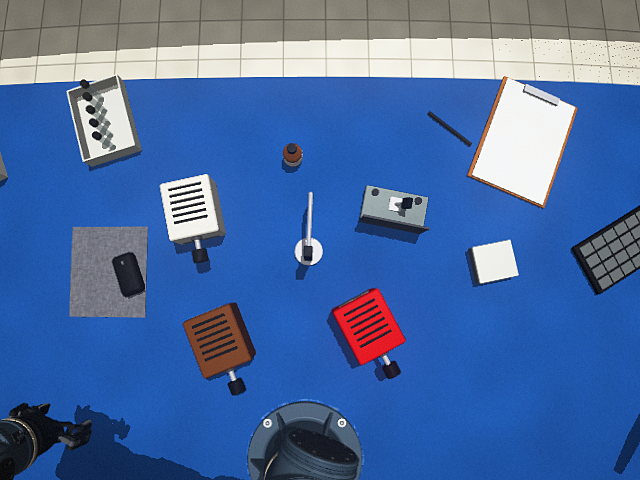

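View pics/scene0.png

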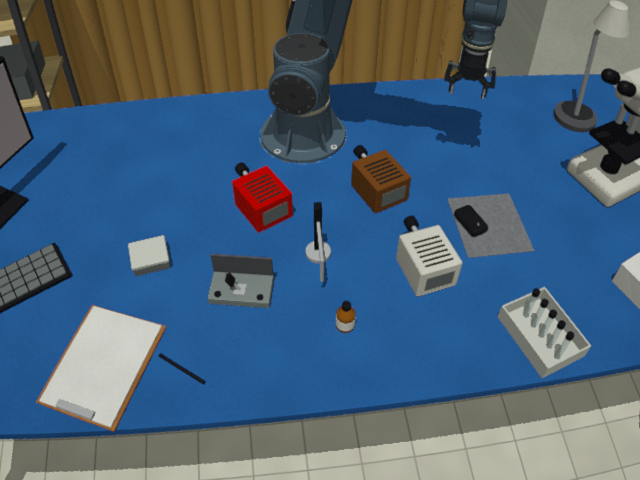

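Candidates for the lamp in the top view: white box at (190,208) with its knob at (200,255), brown at (218,340) and red at (368,327). The white one is meant. The hook is at (308,250) with its rod pointing up to (310,193). The pack is at (395,207), with the toggle at (406,202) leaning right. The bystanders are the mouse at (128,274), the white-lidded box at (494,262) and the bottle at (292,155). I'll check with close crops.

Run:
```python
import cv2,numpy as np
t=cv2.imread("pics/top0.png");s=cv2.imread("pics/scene0.png")
def c(im,x,y,w,h,k,W,H):
    return cv2.resize(im[y:y+h,x:x+w],(W,H),interpolation=cv2.INTER_CUBIC)
# each 266x300 tile, scale
A=[(t,150,165,88,100),(t,285,180,88,100),(t,350,165,88,100)]
B=[(s,390,205,88,100),(s,285,195,88,100),(s,200,230,88,100)]
out=np.vstack([np.hstack([c(*a,3,264,300) for a in r]) for r in(A,B)])
cv2.imwrite("pics/crop.png",out)
```

```text
(no output)
```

View pics/crop.png

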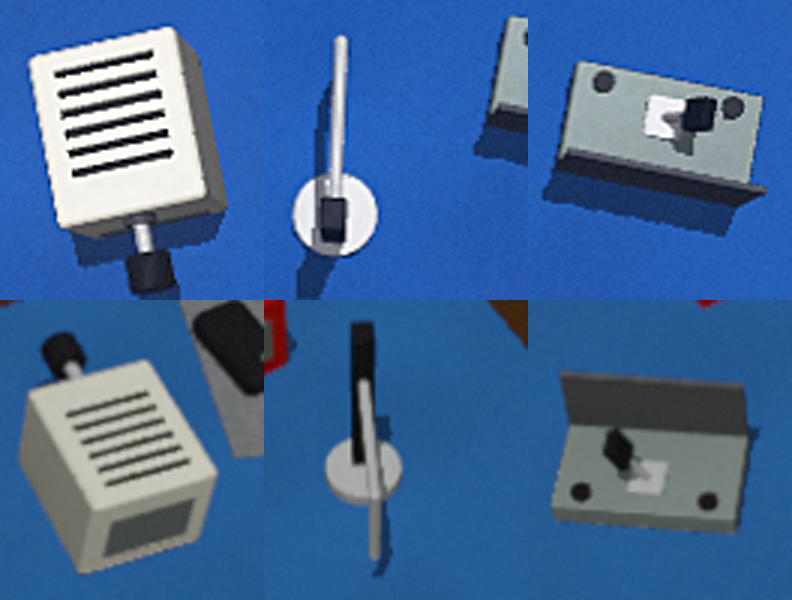

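```bash
cat > h.py <<'E'
import cv2,numpy as np
from rig import get_state,cams
from scipy.spatial.transform import Rotation as R
from scipy.optimize import least_squares
def rot(q): return R.from_quat(np.r_[q[1:],q[0]])
def proj(P,info):
    Rm=rot(info["orientation"]).as_matrix().T
    rv,_=cv2.Rodrigues(Rm); t=-Rm@info["position"]
    return cv2.projectPoints(np.float64(P).reshape(-1,3),rv,t,info["mtx"],info["distortion"])[0].reshape(-1,2)
def w(p,P):
    c,s=np.cos(p[2]),np.sin(p[2]);P=np.float64(P)
    return np.c_[p[0]+c*P[:,0]-s*P[:,1],p[1]+s*P[:,0]+c*P[:,1],P[:,2]]
E
cat > fit.py <<'E'
from h import *
T=cams.camera_info("top");S=cams.camera_info("scene")
def t(ox,oy,L): return np.array(L)/3+[ox,oy]-0.33
def fit(n,x0,tl,sl):
    f=lambda p:np.r_[(proj(w(p,[a for a,_ in tl[1]]),T)-t(*tl[0],[b for _,b in tl[1]])).ravel(),(proj(w(p,[a for a,_ in sl[1]]),S)-t(*sl[0],[b for _,b in sl[1]])).ravel()]
    r=least_squares(f,x0,loss="soft_l1");print(n,r.x.round(4));print(f(r.x).reshape(-1,2).round(1).tolist());return r.x
L=fit("lamp",[.45,.25,.1],((150,165),[((.07,.06,.1),(30,58)),((.07,-.06,.1),(174,28)),((-.07,-.06,.1),(210,197)),((-.07,.06,.1),(60,227))]),
 ((390,205),[((-.07,.06,.1),(148,62)),((-.07,-.06,.1),(28,93)),((.07,.06,.1),(216,168)),((.07,-.06,.1),(93,210))]))
Pk=fit("pack",[.5,-.2,-.1],((350,165),[((.045,.08,.025),(52,62)),((.045,-.08,.025),(235,95)),((-.042,.08,.095),(32,152)),((-.042,-.08,.095),(237,186))]),
 ((200,230),[((-.045,-.08,.095),(34,73)),((-.045,.08,.095),(217,84)),((.045,-.08,0),(28,220)),((.045,.08,0),(208,233))]))
H=fit("hook",[.4,0,0],((285,180),[((.012,0,.014),(71,214)),((.14,0,.125),(77,37)),((.06,0,.13),(74,128))]),
 ((285,195),[((.012,0,.014),(99,166)),((.135,0,.04),(111,258)),((.135,0,.125),(99.5,140) if 0 else (111,258))][:2]+[((0,0,.18),(99,25))]))
k=w(L,[(-.115,0,.075)])[0];print("knob",k, "toggle",w(Pk,[(.01,-.0216,.0645)]))
print(t(150,165,[(150,270)]),proj([k],T),t(390,205,[(64,52)]),proj([k],S))
for p in [L,Pk,H]: print(p[2])
E
python3 fit.py
```

```text
lamp [0.6072 0.2683 0.211 ]
[[-0.2, -0.7], [1.2, -1.5], [0.3, -0.2], [0.2, 0.7], [0.3, -2.7], [-0.5, -2.1], [1.8, 0.7], [0.4, -0.9]]
pack [ 0.615  -0.2244 -0.1924]
[[-1.0, -0.8], [0.4, 0.3], [2.6, -1.3], [1.2, 0.3], [-0.3, -0.9], [0.6, -0.9], [0.3, 0.1], [1.5, -0.0]]
hook [ 0.4977 -0.011  -0.0351]
[[0.7, -0.4], [0.4, -0.9], [0.2, 3.2], [0.6, -0.5], [0.6, -0.8], [0.3, 1.3]]
knob [0.49471273 0.2441731  0.075     ] toggle [[ 0.62072214 -0.24753057  0.0645    ]]
[[199.67 254.67]] [[200.97816365 255.16525422]] [[411.00333333 222.00333333]] [[410.95441842 222.38486569]]
0.21097193973418965
-0.19236641091638101
-0.03511919083039114
```

```bash
cat >> h.py <<'E'
LAMP=[.6072,.2683,.211];PACK=[.615,-.2244,-.1924];HOOK=[.4977,-.011,-.0351]
def plan(pos,yaw):
    s=get_state();q=rot(s["tool_rot"]);
    g=R.from_euler('z',yaw)*R.from_quat([1,0,0,0])
    print("shift(100mm)",(q.inv().apply(np.array(pos)-s["ee_pos"])/.1).round(3),"turn(.12)",((q.inv()*g).as_rotvec()/.12).round(3),
     "pos",s["ee_pos"].round(4),"F",s["force"].round(2),"w",round(s["grip_width"],4),"j",s["joints"].round(2),"t",round(s["clock"],2))
E
python3 - <<'E'
from h import *
plan(w(LAMP,[(-.115,0,.17)])[0],np.pi/2+.211)
E
```

```text
shift(100mm) [-1.087  3.894  0.8  ] turn(.12) [-2.000e-03  8.000e-03 -4.498e+00] pos [0.1614 0.4729 0.2499] F [-0.08 -0.47 -0.24] w 0.0853 j [ 1.24  0.21 -0.03  1.32  0.    1.57] t 0.1
```

>>> carry_out --increments "1 -0.1 0.35 0 0 0 0;1 -0.1 0.35 0 0 0 0;1 -0.1 0.35 0 0 0 0;1 -0.1 0.35 0 0 0 0;1 -0.1 0.35 0 0 0 0;1 -0.1 0.35 0 0 0 0;1 -0.1 0.35 0 0 0 0;1 -0.1 0.35 0 0 0 0;1 0 0 0 0 0 -1;1 0 0 0 0 0 -1;1 0 0 0 0 0 -1;1 0 0 0 0 0 -1"

```text
clock: 1.1
ee_pos: [0.4105, 0.2966, 0.2456]
tool_rot: [-0.0, 0.645, 0.764, -0.004]
force: [-0.5, -0.4, 0.5]
grip_width: 0.0855
```

Run:
```python
from h import *
plan(w(LAMP,[(-.115,0,.17)])[0],np.pi/2+.211)
```

```text
shift(100mm) [-0.654  0.748  0.754] turn(.12) [-0.053  0.041 -0.362] pos [0.4105 0.2966 0.2456] F [-0.47 -0.39  0.53] w 0.0855 j [ 0.63  0.23 -0.02  1.33 -0.    0.46] t 1.1
```

Rows track almost fully. Next I'll go above the knob and look with the wrist camera.

>>> carry_out --increments "1 -0.22 0.25 0.25 0 0 -0.36;1 -0.22 0.25 0.25 0 0 0;1 -0.22 0.25 0.25 0 0 0;1 0 0 0 0 0 0;1 0 0 0 0 0 0"

```text
clock: 1.52
ee_pos: [0.4993, 0.2453, 0.1677]
tool_rot: [-0.001, 0.623, 0.782, -0.004]
force: [0.1, 0.6, 0.7]
grip_width: 0.0857
```

Run:
```python
from h import *
plan(w(LAMP,[(-.115,0,.075)])[0],np.pi/2+.211)
i=cams.camera_info("wrist");im=cams.read_camera("wrist")[:,:,::-1].copy()
k=w(LAMP,[(-.10,0,.075),(-.13,0,.075),(-.115,.018,.075),(-.115,-.018,.075),(-.07,.06,.1),(-.07,-.06,.1)])
p=proj(k,i);print(p.round(0).tolist())
for a in p: cv2.drawMarker(im,(int(a[0]),int(a[1])),(0,255,0),1,12,1)
cv2.imwrite("pics/w1.png",im)
```

```text
shift(100mm) [ 0.003 -0.041  0.927] turn(.12) [-0.052  0.03   0.116] pos [0.4993 0.2453 0.1677] F [0.08 0.59 0.68] w 0.0857 j [ 0.46  0.36 -0.04  1.17 -0.    0.23] t 1.52
[[320.0, 279.0], [320.0, 225.0], [354.0, 253.0], [286.0, 252.0], [438.0, 355.0], [199.0, 351.0]]
```

View pics/w1.png

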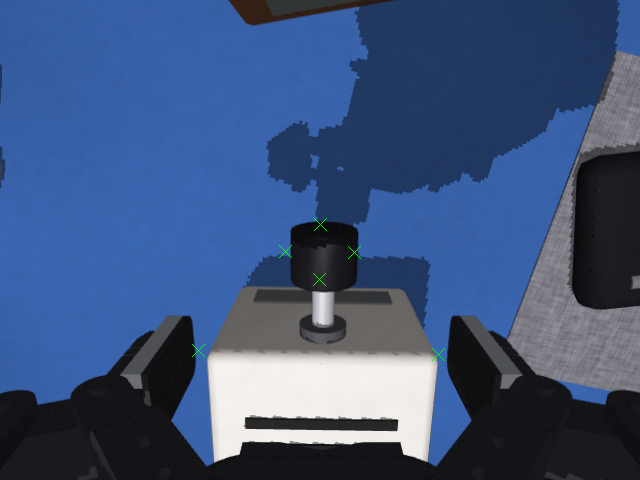

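>>> carry_out --increments "1 0.02 0 0.31 0 0 0.11;1 0 0 0.31 0 0 0;1 0 0 0.31 0 0 0;1 0 0 0 0 0 0;-1 0 0 0 0 0 0;-1 0 0 0 0 0 0;-1 0 0 0 0 0 0;-1 0 0 0 0 0 0;-1 0 0 0 0 0 0;-1 0 0 0 0 0 0;-1 0 0 0 0 0 0;-1 0 0 0 0 0 0" --squeeze 30

```text
clock: 2.57
ee_pos: [0.4978, 0.2462, 0.0823]
tool_rot: [0.005, 0.628, 0.778, -0.004]
force: [3.8, 2.7, -21.0]
grip_width: 0.0347
```

Run:
```python
from h import *
plan(w(LAMP,[(-.112,.002,.075)])[0],np.pi/2+.211)
```

```text
shift(100mm) [ 0.008 -0.004  0.073] turn(.12) [0.001 0.108 0.009] pos [0.4978 0.2462 0.0823] F [  3.75   2.7  -21.  ] w 0.0347 j [ 0.47  0.42 -0.19  0.97 -0.01  0.25] t 2.57
```

>>> carry_out --increments "-1 0 -0.06 0 0 0 0;-1 0 -0.06 0 0 0 0;-1 0 -0.06 0 0 0 0;-1 0 -0.06 0 0 0 0;-1 0 -0.06 0 0 0 0;-1 0 -0.06 0 0 0 0;-1 0 0 0 0 0 0"

```text
clock: 3.15
ee_pos: [0.4638, 0.239, 0.085]
tool_rot: [0.008, 0.629, 0.778, -0.001]
force: [-4.5, -0.9, -25.0]
grip_width: 0.0349
```

Run:
```python
from h import *
plan(w(LAMP,[(-.142,.002,.075)])[0],np.pi/2+.211)
```

```text
shift(100mm) [0.008 0.043 0.1  ] turn(.12) [0.068 0.113 0.003] pos [0.4638 0.239  0.085 ] F [ -4.53  -0.93 -24.97] w 0.0349 j [ 0.48  0.34 -0.29  0.93 -0.02  0.27] t 3.15
```

>>> carry_out --increments "-1 0 0 0.05 0 0 0;-1 0 0 0 0 0 0;1 0 0 0 0 0 0;1 0 0 0 0 0 0;1 0 0 0 0 0 0;1 0 0 0 0 0 0;1 0 0 0 0 0 0;1 0 0 0 0 0 0;1 0 0 -0.3 0 0 0;1 0 0 -0.3 0 0 0;1 0 0 -0.3 0 0 0;1 0 0 -0.3 0 0 0"

```text
clock: 4.15
ee_pos: [0.4613, 0.2398, 0.205]
tool_rot: [0.009, 0.629, 0.778, -0.0]
force: [0.4, 0.0, -1.4]
grip_width: 0.0856
```

Run:
```python
from h import *
plan(w(HOOK,[(0,0,.26)])[0],np.pi/2-.035)
i=cams.camera_info("wrist");im=cams.read_camera("wrist")[:,:,::-1].copy()
p=proj(w(LAMP,[(-.16,0,.075),(-.13,0,.075),(-.16,0,.093)]),i)
for a in p: cv2.drawMarker(im,(int(a[0]),int(a[1])),(0,255,0),1,12,1)
cv2.imwrite("pics/w2.png",im)
```

```text
shift(100mm) [-2.536 -0.165 -0.517] turn(.12) [0.103 0.103 2.054] pos [0.4613 0.2398 0.205 ] F [ 0.35  0.   -1.44] w 0.0856 j [ 0.49  0.26 -0.09  1.22 -0.02  0.28] t 4.15
```

View pics/w2.png

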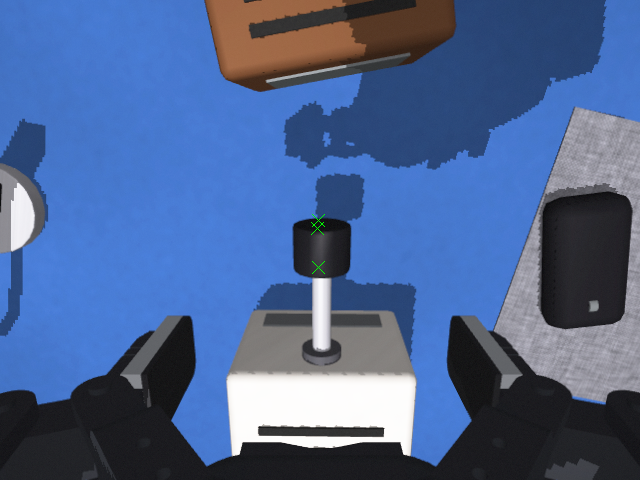

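The knob is out (now at (322,248), long shaft visible) and stays. On to the hook.

>>> carry_out --increments "1 -0.3 0 -0.3 0 0 0;1 -0.3 0 -0.3 0 0 0;1 -0.34 -0.02 0 0.1 0 0;1 -0.34 -0.02 0 0 0.1 0;1 -0.34 -0.02 0 0 0 0;1 -0.34 -0.02 0 0 0 0;1 -0.34 -0.02 0 0 0 0;1 0 0 0 0 0 1;1 0 0 0 0 0 1;1 0 0 0 0 0 0"

```text
clock: 5.03
ee_pos: [0.5032, 0.008, 0.2728]
tool_rot: [0.003, 0.717, 0.697, 0.006]
force: [-0.1, -0.5, -0.6]
grip_width: 0.0853
```

Run:
```python
from h import *
plan(w(HOOK,[(0,0,.155)])[0],np.pi/2-.035)
i=cams.camera_info("wrist");im=cams.read_camera("wrist")[:,:,::-1].copy()
p=proj(w(HOOK,[(.012,.01,.18),(.012,-.01,.18),(-.012,.01,.18),(-.012,-.01,.18),(.12,0,.13),(.012,0,.014)]),i);print(p.round())
for a in p: cv2.drawMarker(im,(int(a[0]),int(a[1])),(0,255,0),1,12,1)
cv2.imwrite("pics/w3.png",im)
```

```text
shift(100mm) [-0.196 -0.064  1.176] turn(.12) [ 0.106 -0.035  0.049] pos [0.5032 0.008  0.2728] F [-0.06 -0.45 -0.6 ] w 0.0853 j [0.01 0.21 0.01 1.37 0.   0.04] t 5.03
[[301. 271.]
 [264. 270.]
 [301. 227.]
 [263. 227.]
 [291. 388.]
 [298. 208.]]
```

View pics/w3.png

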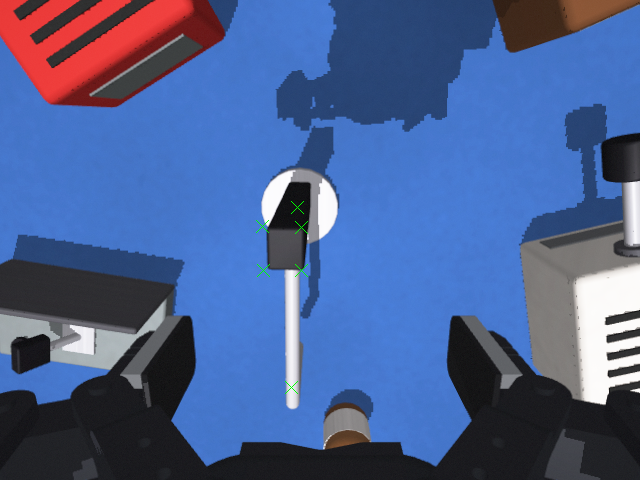

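>>> carry_out --increments "1 -0.17 -0.06 0 0.1 0 0.13;1 0 0 0.2 0 0 0;1 0 0 0 0 0 0"

```text
clock: 5.33
ee_pos: [0.497, -0.0077, 0.2521]
tool_rot: [-0.001, 0.715, 0.699, 0.002]
force: [-0.7, 0.8, -1.2]
grip_width: 0.0855
```

Run:
```python
from h import *
HOOK=[.4977,-.0084,-.045]
plan(w(HOOK,[(0,0,.155)])[0],np.pi/2-.045)
```

```text
shift(100mm) [-0.011  0.006  0.971] turn(.12) [ 0.008 -0.038  0.179] pos [ 0.497  -0.0077  0.2521] F [-0.68  0.82 -1.16] w 0.0855 j [-0.02  0.21 -0.04  1.33  0.    0.01] t 5.33
```

>>> carry_out --increments "1 -0.01 0 0.24 0 0 0.17;1 0 0 0.24 0 0 0;1 0 0 0.24 0 0 0;1 0 0 0.24 0 0 0;1 0 0 0 0 0 0;-1 0 0 0 0 0 0;-1 0 0 0 0 0 0;-1 0 0 0 0 0 0;-1 0 0 0 0 0 0;-1 0 0 0 0 0 0;-1 0 0 0 0 0 0;-1 0 0 0 0 0 0" --squeeze 60

```text
clock: 6.33
ee_pos: [0.5012, -0.0041, 0.1629]
tool_rot: [0.002, 0.713, 0.702, 0.006]
force: [-0.4, -0.6, -4.1]
grip_width: 0.0193
```

>>> carry_out --increments "-1 0 0 0 0 0 0;-1 0 0 0 0 0 0;-1 0 0 0 0 0 0"

```text
clock: 6.58
ee_pos: [0.5009, -0.0041, 0.1629]
tool_rot: [0.002, 0.713, 0.702, 0.006]
force: [-0.1, 0.2, -3.8]
grip_width: 0.0193
```

Run:
```python
from h import *
HOOK=[.4977,-.0084,-.045]
plan(w(HOOK,[(0,0,.155)])[0],np.pi/2-.045)
```

```text
shift(100mm) [-0.043 -0.032  0.078] turn(.12) [ 0.087 -0.045  0.244] pos [ 0.5009 -0.0041  0.1629] F [-0.05  0.24 -3.83] w 0.0193 j [-0.01  0.24 -0.22  1.1   0.01  0.  ] t 6.58
```

>>> carry_out --increments "-1 0 0 -0.1 0 0 0;-1 0 0 -0.2 0 0 0;-1 0 0 -0.25 0 0 0;-1 0 0 -0.25 0 0 0;-1 0 0 -0.1 0 0 0;-1 0 0 0 0 0 0.5;-1 0 0 0 0 0 0.5;-1 0 0 0 0 0 0.5;-1 0 0 0 0 0 0"

```text
clock: 7.33
ee_pos: [0.4985, -0.0048, 0.2625]
tool_rot: [0.001, 0.775, 0.632, 0.006]
force: [-0.3, 0.3, -3.8]
grip_width: 0.0196
```

Run:
```python
from h import *
plan(w(PACK,[(-.122,-.058,.25)])[0],np.pi/2-.192)
```

```text
shift(100mm) [-2.51  0.37  0.11] turn(.12) [ 0.077 -0.059 -0.094] pos [ 0.4985 -0.0048  0.2625] F [-0.3   0.29 -3.76] w 0.0196 j [-0.01  0.2  -0.02  1.34  0.01  0.19] t 7.33
```

>>> carry_out --increments "-1 -0.15 0.02 0 0 0 -0.09;-1 -0.25 0.04 0 0 0 0;-1 -0.25 0.04 0 0.08 0 0;-1 -0.3 0.04 0 0 0 0;-1 -0.3 0.04 0 0 0 0;-1 -0.3 0.04 0 0 0 0;-1 -0.3 0.04 0 0 0 0;-1 -0.25 0.04 0 0 0 0;-1 -0.25 0.04 0 0 0 0;-1 -0.15 0.02 0 0 0 0;-1 0 0 0 0 0 0"

```text
clock: 8.25
ee_pos: [0.4866, -0.2677, 0.2648]
tool_rot: [-0.003, 0.762, 0.647, 0.003]
force: [-0.9, 0.4, -3.7]
grip_width: 0.0193
```

Run:
```python
from h import *
plan(w(PACK,[(-.122,-.058,.25)])[0],np.pi/2-.192)
t=cams.read_camera("top")[:,:,::-1];s=cams.read_camera("scene")[:,:,::-1];m=cams.read_camera("wrist")[:,:,::-1]
a=cv2.resize(t[140:270,340:450],(330,390),interpolation=2);b=cv2.resize(s[170:310,190:300],(306,390),interpolation=2)
c=cv2.resize(m,(520,390))[:, :160]
cv2.imwrite("pics/c4.png",np.hstack([a,b,c]))
cv2.imwrite("pics/m4.png",m)
```

```text
shift(100mm) [ 0.09  -0.04   0.149] turn(.12) [-0.001 -0.065  0.24 ] pos [ 0.4866 -0.2677  0.2648] F [-0.87  0.43 -3.71] w 0.0193 j [-0.51  0.33  0.16  1.4   0.01 -0.34] t 8.25
```

View pics/c4.png

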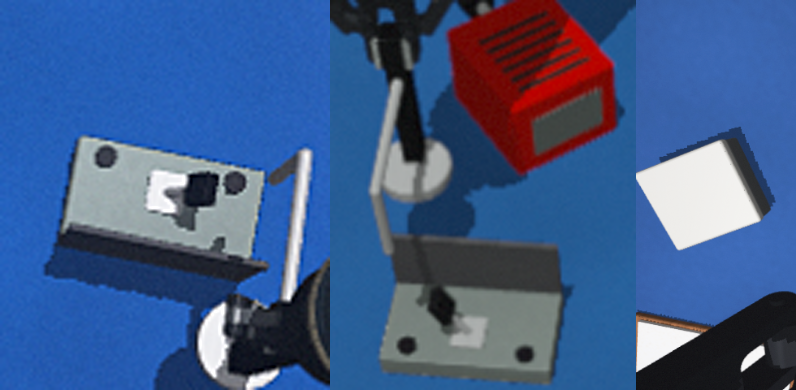

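```bash
cat > tri.py <<'E'
from h import *
T=cams.camera_info("top");S=cams.camera_info("scene")
def tri(a,b):
    f=lambda X:np.r_[(proj(X,T)-a).ravel(),(proj(X,S)-b).ravel()]
    r=least_squares(f,[.6,-.25,.1]);return r.x,f(r.x)
def inpack(X):
    d=R.from_euler('z',-PACK[2]).apply(np.array(X)-[PACK[0],PACK[1],0]);return d.round(4)
E
python3 - <<'E'
from tri import *
a,e=tri([441.4,191.7],[206.2,238.0]);print("bend",a,inpack(a),e.round(1))
b,e=tri([431.5,200.0],[211.7,259.5]);print("end",b,inpack(b),e.round(1))
# fit pack toggle check
print(proj(w(PACK,[(.01,-.0216,.0645)]),T),[340+202/3,140+189/3],proj(w(PACK,[(.01,-.0216,.0645)]),S),[190+(441-330)/2.782,170+305/2.786])
s=get_state();q=rot(s["tool_rot"])
print(q.inv().apply(np.array(a)-s["ee_pos"]),q.inv().apply(np.array(b)-s["ee_pos"]))
E
```

```text
bend [ 0.6165441  -0.28851156  0.22413147] [ 0.0138 -0.0626  0.2241] [0. 0. 0. 0.]
end [ 0.61424599 -0.28764096  0.14097996] [ 0.0114 -0.0622  0.141 ] [-0.5 -0.  -0.5 -0.1]
[[406.58121414 202.98367341]] [407.3333333333333, 203.0] [[230.93869335 278.82774284]] [229.89935298346512, 279.4759511844939]
[-0.00298818  0.13162647  0.0408075 ] [-0.00322841  0.12920179  0.12395963]
```

>>> carry_out --increments "-1 0 0 0.2 0 0 0;-1 0 0 0.25 0 0 0;-1 0 0 0.25 0 0 0;-1 0 0 0.18 0 0 0;-1 0 0 0 0 0 0"

```text
clock: 8.82
ee_pos: [0.4889, -0.2586, 0.1765]
tool_rot: [-0.001, 0.759, 0.651, 0.005]
force: [-0.8, 0.9, -4.2]
grip_width: 0.0192
```

Run:
```python
from tri import *
plan(w(PACK,[(-.122,-.058,.173)])[0],np.pi/2-.163)
s=get_state();print(inpack(s["ee_pos"]+rot(s["tool_rot"]).apply([-.0032,.1292,.124])))
```

```text
shift(100mm) [-0.002 -0.048  0.035] turn(.12) [ 0.038 -0.071  0.088] pos [ 0.4889 -0.2586  0.1765] F [-0.81  0.88 -4.18] w 0.0192 j [-0.49  0.34 -0.05  1.18  0.01 -0.34] t 8.82
[ 0.0125 -0.0546  0.0531]
```

>>> carry_out --increments "-1 0.06 0 0.02 0 0 0;-1 0.06 0 0 0 0 0;-1 0.06 0 0 0 0 0;-1 0.06 0 0 0 0 0;-1 0.06 0 0 0 0 0;-1 0.06 0 0 0 0 0;-1 0.06 0 0 0 0 0;-1 0.06 0 0 0 0 0;-1 0 0 0 0 0 0"

```text
clock: 9.57
ee_pos: [0.4993, -0.2038, 0.1812]
tool_rot: [0.002, 0.757, 0.653, 0.006]
force: [-0.2, -0.8, -3.5]
grip_width: 0.0189
```

Run:
```python
from tri import *
plan(w(PACK,[(-.122,-.058,.173)])[0],np.pi/2-.163)
s=get_state();print(inpack(s["ee_pos"]+rot(s["tool_rot"]).apply([-.0032,.1292,.124])))
```

```text
shift(100mm) [-0.559 -0.071  0.077] turn(.12) [ 0.092 -0.06   0.128] pos [ 0.4993 -0.2038  0.1812] F [-0.18 -0.75 -3.47] w 0.0189 j [-0.39  0.31 -0.09  1.17  0.01 -0.25] t 9.57
[0.013  0.0016 0.0586]
```

>>> carry_out --increments "-1 0.06 0 0.03 0 0 0;-1 0.03 0 0 0 0 0;-1 0 0 0 0 0 0;-1 -0.1 0 0 0 0 0;-1 -0.15 0 0 0 0 0;-1 -0.1 0 0 0 0 0;-1 0 0 -0.15 0 0 0;-1 0 0 -0.25 0 0 0;-1 0 0 -0.25 0 0 0;-1 0 0 -0.2 0 0 0;-1 0 0 0 0 0 0"

```text
clock: 10.48
ee_pos: [0.4922, -0.2345, 0.2634]
tool_rot: [0.001, 0.759, 0.651, 0.004]
force: [0.9, -0.0, -3.0]
grip_width: 0.0192
```

Run:
```python
from tri import *
plan(w(HOOK,[(.003,0.004,.25)])[0],np.pi/2-.05)
t=cams.read_camera("top")[:,:,::-1];s=cams.read_camera("scene")[:,:,::-1]
a=cv2.resize(t[140:270,340:450],(330,390),interpolation=2);b=cv2.resize(s[170:310,190:300],(306,390),interpolation=2)
cv2.imwrite("pics/c5.png",np.hstack([a,b]))
```

```text
shift(100mm) [ 2.26  -0.26   0.143] turn(.12) [ 0.058 -0.039 -0.85 ] pos [ 0.4922 -0.2345  0.2634] F [ 0.93 -0.03 -3.01] w 0.0192 j [-0.45  0.3   0.12  1.38  0.01 -0.3 ] t 10.48
```

View pics/c5.png

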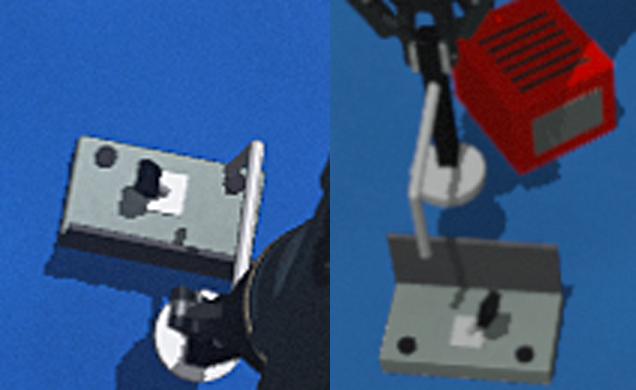

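The toggle now leans to +y (paddle at (150,178) in the left tile). Next I'll carry the hook back and set it down.

>>> carry_out --increments "-1 0.15 -0.02 0 0 0 0;-1 0.25 -0.03 0 0 0 0;-1 0.28 -0.03 0 0 0 -0.2;-1 0.28 -0.03 0 0 0 -0.2;-1 0.28 -0.03 0 0 0 -0.2;-1 0.25 -0.03 0 0 0 -0.2;-1 0.25 -0.03 0 0 0 0;-1 0.15 0 0 0 0 0;-1 0 0 0.2 0 0 0;-1 0 0 0.2 0 0 0;-1 0 0 0.2 0 0 0;-1 0 0 0 0 0 0"

```text
clock: 11.58
ee_pos: [0.4843, -0.0341, 0.1789]
tool_rot: [-0.011, 0.725, 0.688, -0.002]
force: [-1.7, 0.2, -5.5]
grip_width: 0.0192
```

Run:
```python
from tri import *
plan(w(HOOK,[(.003,0.004,.163)])[0],np.pi/2-.05)
```

```text
shift(100mm) [0.277 0.154 0.159] turn(.12) [-0.156 -0.097 -0.016] pos [ 0.4843 -0.0341  0.1789] F [-1.67  0.18 -5.49] w 0.0192 j [-0.08  0.23 -0.2   1.16  0.01 -0.03] t 11.58
```

>>> carry_out --increments "-1 0 0 0 -0.24 -0.05 0;-1 0 0 0 0 0 0;-1 0 0 0.05 0 0 0;-1 0 0 0 0 0 0"

```text
clock: 11.92
ee_pos: [0.482, -0.0342, 0.1711]
tool_rot: [-0.001, 0.725, 0.688, 0.004]
force: [-1.3, -0.2, -4.1]
grip_width: 0.0195
```

Run:
```python
from tri import *
plan(w(HOOK,[(.003,0.004,.163)])[0],np.pi/2-.05)
```

```text
shift(100mm) [0.28  0.174 0.084] turn(.12) [ 0.03  -0.052 -0.019] pos [ 0.482  -0.0342  0.1711] F [-1.35 -0.24 -4.07] w 0.0195 j [-0.07  0.21 -0.25  1.12  0.01 -0.02] t 11.92
```

>>> carry_out --increments "-1 0 0 0.04 0.05 0 0;-1 0 0 0.03 0 0 0;-1 0 0 0.02 0 0 0;-1 0 0 0 0 0 0"

```text
clock: 12.25
ee_pos: [0.4829, -0.0345, 0.1621]
tool_rot: [-0.003, 0.726, 0.688, 0.001]
force: [-0.6, 0.1, -2.1]
grip_width: 0.0195
```

Run:
```python
from tri import *
plan(w(HOOK,[(.003,0.004,.163)])[0],np.pi/2-.05)
```

```text
shift(100mm) [ 0.283  0.164 -0.007] turn(.12) [-0.024 -0.056 -0.023] pos [ 0.4829 -0.0345  0.1621] F [-0.63  0.14 -2.09] w 0.0195 j [-0.08  0.22 -0.25  1.1   0.01 -0.02] t 12.25
```

>>> carry_out --increments "-1 0 0 0 -0.1 0 0;-1 0 0 0.02 0 0 0;-1 0 0 0 0 0 0"

```text
clock: 12.5
ee_pos: [0.4844, -0.0345, 0.1622]
tool_rot: [0.003, 0.726, 0.688, 0.008]
force: [0.0, 0.4, -4.0]
grip_width: 0.0192
```

Run:
```python
from tri import *
plan(w(HOOK,[(.003,0.004,.163)])[0],np.pi/2-.05)
```

```text
shift(100mm) [ 0.282  0.149 -0.004] turn(.12) [ 0.12  -0.06  -0.024] pos [ 0.4844 -0.0345  0.1622] F [ 0.03  0.43 -4.03] w 0.0192 j [-0.08  0.21 -0.27  1.08  0.01 -0.02] t 12.5
```

>>> carry_out --increments "-1 0 0 0.03 0.02 0 0;-1 0 0 0 0 0 0;-0.4 0 0 0 0 0 0;-0.4 0 0 0 0 0 0;-0.4 0 0 0 0 0 0;1 0 0 0 0 0 0;1 0 0 0 0 0 0;1 0 0 0 0 0 0;1 0 0 0 0 0 0;1 0 0 0 0 0 0"

```text
clock: 13.33
ee_pos: [0.4863, -0.0345, 0.1616]
tool_rot: [0.004, 0.725, 0.688, 0.009]
force: [0.7, 0.4, -0.4]
grip_width: 0.084
```

Run:
```python
from tri import *
plan(w(LAMP,[(-.142,.002,.2)])[0],np.pi/2+.211)
cv2.imwrite("pics/s6.png",np.hstack([cv2.resize(cams.read_camera("scene")[150:300,230:380,::-1],(390,390)),cv2.resize(cams.read_camera("wrist")[:,:,::-1],(400,390))]))
```

```text
shift(100mm) [ 2.739 -0.321 -0.37 ] turn(.12) [ 0.165 -0.039 -2.198] pos [ 0.4863 -0.0345  0.1616] F [ 0.67  0.38 -0.36] w 0.084 j [-0.08  0.21 -0.27  1.08  0.01 -0.02] t 13.33
```

View pics/s6.png

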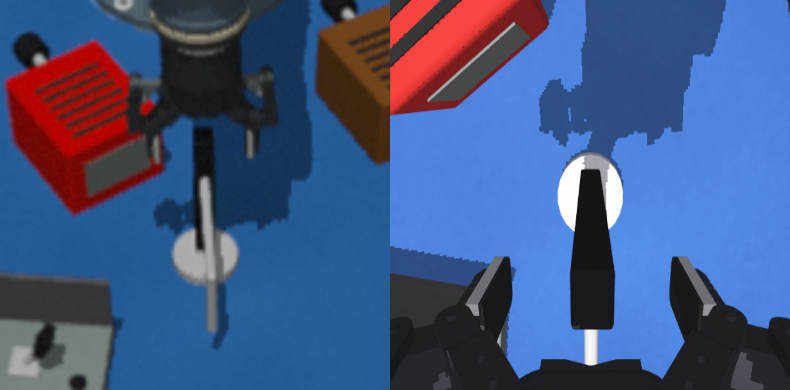

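>>> carry_out --increments "1 0 0 -0.2 0 0 0;1 0 0 -0.35 0 0 0;1 0 0 -0.35 0 0 0;1 0 0 -0.2 0 0 0;1 0.35 -0.05 0 0.16 0 0;1 0.35 -0.05 0 0 0 0;1 0.35 -0.05 0 0 0 0;1 0.35 -0.05 0 0 0 0;1 0.35 -0.05 0 0 0 0;1 0.35 -0.05 0 0 0 0;1 0.35 -0.05 0 0 0 0;1 0.3 0 0 0 0 0"

```text
clock: 14.43
ee_pos: [0.4627, 0.2477, 0.2797]
tool_rot: [-0.003, 0.729, 0.684, 0.003]
force: [-0.3, -0.5, 0.4]
grip_width: 0.0855
```

>>> carry_out --increments "1 0 0 0.2 0 0 -1;1 0 0 0.2 0 0 -1;1 0 0 0.2 0 0 -0.2;1 0 0 0 0 0 0"

```text
clock: 14.77
ee_pos: [0.4624, 0.2563, 0.2178]
tool_rot: [-0.002, 0.626, 0.78, 0.005]
force: [-0.9, -1.2, -0.3]
grip_width: 0.0854
```

Run:
```python
from tri import *
plan(w(LAMP,[(-.142,.002,.16)])[0],np.pi/2+.211)
```

```text
shift(100mm) [-0.171  0.018  0.577] turn(.12) [ 0.039 -0.077  0.051] pos [0.4624 0.2563 0.2178] F [-0.91 -1.16 -0.31] w 0.0854 j [ 0.5   0.27 -0.04  1.25  0.01  0.28] t 14.77
```

>>> carry_out --increments "1 -0.17 0 0.15 0 0 0;1 0 0 0.2 0 0 0;1 0 0 0.2 0 0 0;1 0 0 0 0 0 0"

```text
clock: 15.1
ee_pos: [0.467, 0.2398, 0.1639]
tool_rot: [-0.002, 0.628, 0.778, 0.006]
force: [0.4, 0.5, -1.2]
grip_width: 0.0851
```

Run:
```python
from tri import *
plan(w(LAMP,[(-.142,.002,.076)])[0],np.pi/2+.211)
```

```text
shift(100mm) [-0.004  0.005  0.879] turn(.12) [ 0.055 -0.081  0.011] pos [0.467  0.2398 0.1639] F [ 0.43  0.55 -1.18] w 0.0851 j [ 0.47  0.29 -0.16  1.12  0.01  0.26] t 15.1
```

>>> carry_out --increments "1 0 0 0.3 0 -0.08 0;1 0 0 0.3 0 0 0;1 0 0 0.28 0 0 0;1 0 0 0 0 0 0;-1 0 0 0 0 0 0;-1 0 0 0 0 0 0;-1 0 0 0 0 0 0;-1 0 0 0 0 0 0;-1 0 0 0 0 0 0;-1 0 0 0 0 0 0;-1 0 0 0 0 0 0;-1 0 0 0 0 0 0" --squeeze 30

```text
clock: 16.1
ee_pos: [0.4739, 0.241, 0.0886]
tool_rot: [0.006, 0.632, 0.775, 0.007]
force: [4.4, 2.2, -17.6]
grip_width: 0.0345
```

>>> carry_out --increments "-1 0 0.06 0 0 0 0;-1 0 0.06 0 0 0 0;-1 0 0.06 0 0 0 0;-1 0 0.06 0 0 0 0;-1 0 0.06 0 0 0 0;-1 0 0.06 0 0 0 0;-1 0 0 0 0 0 0"

```text
clock: 16.68
ee_pos: [0.5092, 0.2485, 0.0882]
tool_rot: [0.003, 0.632, 0.775, 0.004]
force: [1.7, 0.5, -8.2]
grip_width: 0.0342
```

Run:
```python
from tri import *
plan(w(LAMP,[(-.112,.002,.076)])[0],np.pi/2+.211)
```

```text
shift(100mm) [ 0.007 -0.121  0.121] turn(.12) [ 0.076 -0.002 -0.06 ] pos [0.5092 0.2485 0.0882] F [ 1.69  0.47 -8.23] w 0.0342 j [ 0.46  0.42 -0.17  0.97 -0.    0.25] t 16.68
```

>>> carry_out --increments "-1 0 0.06 0 0 0 0;-1 0 0.02 0 0 0 0;1 0 0 0 0 0 0;1 0 0 0 0 0 0;1 0 0 0 0 0 0;1 0 0 0 0 0 0;1 0 0 0 0 0 0;1 0 0 0 0 0 0;1 0 0 -0.3 0 0 0;1 0 0 -0.35 0 0 0;1 0 0 -0.35 0 0 0;1 0 0 0 0 0 0"

```text
clock: 17.68
ee_pos: [0.5187, 0.2503, 0.1948]
tool_rot: [0.003, 0.632, 0.775, 0.005]
force: [0.9, 0.3, 0.8]
grip_width: 0.0853
```

Run:
```python
from tri import *
i=cams.camera_info("wrist");im=cams.read_camera("wrist")[:,:,::-1].copy()
p=proj(w(LAMP,[(-.13,0,.075),(-.10,0,.075)]),i)
for a in p: cv2.drawMarker(im,(int(a[0]),int(a[1])),(0,255,0),1,12,1)
t=cams.read_camera("top")[:,:,::-1]; cv2.imwrite("pics/top7.png",t)
cv2.imwrite("pics/e.png",np.hstack([cv2.resize(im,(400,300)),cv2.resize(t,(400,300))]))
plan(w(LAMP,[(-.112,.002,.076)])[0],np.pi/2+.211)
```

```text
shift(100mm) [ 0.012 -0.21   1.137] turn(.12) [ 0.052 -0.001 -0.061] pos [0.5174 0.2497 0.1898] F [ 0.41  0.72 -1.  ] w 0.0855 j [ 0.45  0.38  0.04  1.22 -0.    0.25] t 17.78
```

View pics/e.png

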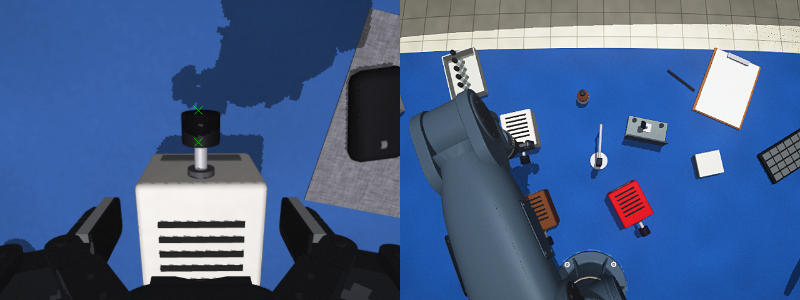

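>>> carry_out --increments "1 0 0 -0.3 0 0 0;1 0 0 -0.3 0 0 0;1 0.3 0 0 0 0 0;1 0.3 -0.2 0 0 0 0;1 0.25 -0.3 0 0 0 0;1 0.2 -0.35 0 0 0 0;1 0.1 -0.38 0 0 0 0;1 0.1 -0.38 0 0 0 0;1 0.1 -0.38 0 0 0 0;1 0.1 -0.38 0 0 0 0;1 0.1 -0.35 0 0 0 0;1 0 -0.3 0 0 0 0"

```text
clock: 18.78
ee_pos: [0.1783, 0.3404, 0.2361]
tool_rot: [0.001, 0.635, 0.773, -0.006]
force: [0.4, 1.3, 0.1]
grip_width: 0.0855
```

Run:
```python
from tri import *
t=cams.read_camera("top")[:,:,::-1];s=cams.read_camera("scene")[:,:,::-1]
cv2.imwrite("pics/tf.png",t);cv2.imwrite("pics/sf.png",s)
t0=cv2.imread("pics/top0.png");s0=cv2.imread("pics/scene0.png")
def c(im,x,y,W=66,H=75): return cv2.resize(im[y:y+H,x:x+W],(198,225),interpolation=2)
r1=np.hstack([c(t0,160,200),c(t,160,200),c(s0,385,200),c(s,385,200)])
cv2.imwrite("pics/f.png",np.vstack([r1,np.hstack([cv2.resize(t,(396,297)),cv2.resize(s,(396,297))])]))
for n,a,b,(x,y,wd,h) in[("knob t",t0,t,(185,240,30,30)),("knob s",s0,s,(400,212,25,20)),("mouse",s0,s,(445,195,50,45)),("box",s0,s,(120,230,55,45)),("bottle",s0,s,(330,295,30,40))]:
    print(n,cv2.absdiff(a,b)[y:y+h,x:x+wd].mean().round(2))
plan(w(LAMP,[(-.112,.002,.076)])[0],0)
```

```text
knob t 2.63
knob s 1.31
mouse 1.19
box 0.82
bottle 1.13
shift(100mm) [-1.525  2.97   1.592] turn(.12) [1.1000e-02 1.1700e-01 1.4743e+01] pos [0.1771 0.3394 0.2364] F [ 1.49  0.46 -0.17] w 0.0855 j [ 1.09 -0.01 -0.32  1.27  0.    0.89] t 18.88
```

View pics/f.png

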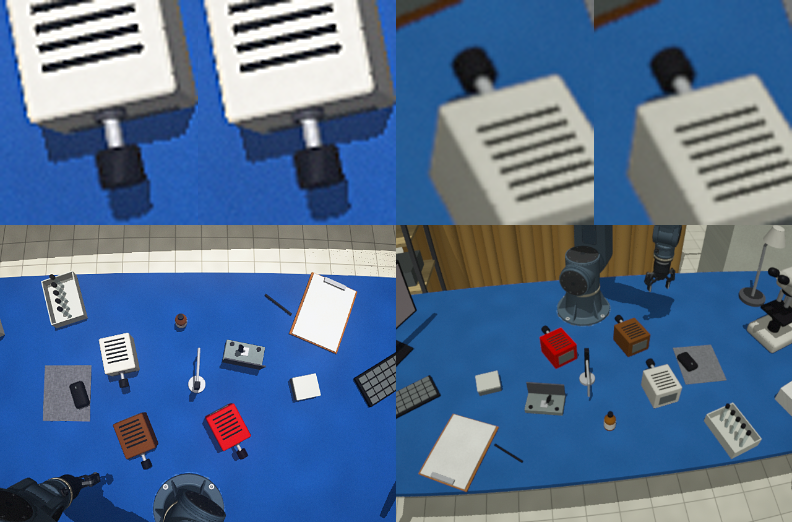

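>>> carry_out --increments "1 0 0 0 0 0 0;1 0 0 0 0 0 0"

```text
clock: 19.05
ee_pos: [0.1764, 0.3391, 0.2353]
tool_rot: [0.001, 0.633, 0.774, -0.007]
force: [-1.0, 1.0, 0.5]
grip_width: 0.0853
```

```bash
python3 -c "
from rig import ctrl;print(ctrl.close_job())"
```

```text
the job is handed in; nothing more can be done
None
```

The job is done and handed in at about 19 s of the 69 s allowed. I pulled the white lamp's knob out and it stayed out. I then reached the hook over the shield and swung the toggle to its +y (on) side. After that I set the hook down upright, about 3 cm from where it started, and pushed the knob home.

**Final checks (top and scene views):**
- **Knob:** it looks the same as in the starting pictures. The image difference is near noise level: 1.3 grey levels in the scene view and 2.6 in the top view.
- **Toggle and hook:** the toggle leans to +y and the hook is standing upright.
- **Bystanders:** the mouse, slide box and bottle show no change.

**Less clean moments:**
- **Knob grip:** gripping the knob put up to 25 N of vertical force on the wrist, well under the 120 N limit.
- **Knob push:** the fingers appear to have slid along the knob at the end of the push, so I judged "fully home" from the pictures, not from a force reading.

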